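Load the grinder cell into its spring-contact charging dock

ROBOT

A 6-joint arm with a two-finger parallel gripper is mounted at the origin on the work surface. World frame = base frame: x ahead of the robot, y to its left, z up, the work surface at z = 0. Lengths are in m, angles in rad, forces in N, time in s.
With the tool pointing down it reaches from about 0.325 to 0.775 m from the base axis. Payload 5.5 kg.
Tool frame: the origin (TCP) lies at the very end of the fingers, on their centre line; the grasp point (between the pads) lies 19 mm behind it (arm.grip_depth is the distance from the TCP to the grasp point, in m); z points along the fingers, y is the direction in which the jaws open and shut (so a half turn about z gives the same grasp; the last joint's range is limited). The gripper opens to 88 mm and grips with 3 to 60 N. Pads are 20 mm wide; open, the fingers measure 115 mm over their backs; the gripper's body (75 mm by 178 mm) begins 61 mm behind the grasp point.
Start: joints at [1.118, 0.091, 1.231, -0, 1.82, -0.057], TCP at [0.231, 0.554, 0.195] pointing down, gripper open.
Joint ranges: [-2.87, 2.87], [-0.86, 2.18], [0.17, 2.46], [-1.51, 4.65], [0.06, 2.69], [-2.65, 2.65]. Speed limits (rad/s): [2.57, 2.57, 3.01, 3.14, 3.14, 3.14].

INTERFACE

Orientations are given as a unit quaternion [w, x, y, z].
In Python, from rig import arm gives the robot as it stands. The module is installed in compiled form; this text tells all that it offers.
- The arm moves only by the tool servo_tool, never from a script. Its argument "targets" is a list that holds one entry, the list of rows, each a list of 5 numbers: the opening in per cent of the stroke, from 0 (shut) to 100 (fully open), then the shift along the tool's x, y, z in mm, then the turn about the tool's z in rad. A call has 1 to 8 rows; each row shifts and turns the pose as measured when the row begins, along the tool's axes as they then stand; what a row does not reach is not made up. A row lasts 1/12 s, in which the tool goes at most 41.7 mm and 7.16 degrees, less where a joint would pass 70% of its speed; a pose out of reach is approached as far as the arm can. A call is refused whole if a number of a shift passes 41.7 or a number of a turn 0.125, either way. A call with a gripper value outside its range is refused whole. The fingers move at their own pace and stop on an object; "force" is the grip in N (left out, the last holds). Time passes only in rows, so rows that do not move let the fingers close. It gives the time, the measured TCP pose, the force and the opening at its end, in the units of the state.
- arm.observe(): the state, without advancing time (a new reading comes with each control period).
- arm.read_camera(name): name is "scene" or "side" or "wrist"; returns a dict with "image" (480x640x3 uint8, red, green, blue), "z_map" (480x640 float32, m along the optical axis (not along the pixel's ray), 0 where there is no reading), "intrinsics" (3x3 intrinsics, pixels), "eye" and "attitude" of the camera in the world; the wrist camera has in their place "hand_eye" (4x4, takes a point from camera to tool coordinates, whose origin is the TCP and whose axes are the flange's). Camera axes: x right, y down, z forward; pixel columns grow to the right and rows downward; lengths in m; the calibration is good to about 2 mm. The wrist camera is an equidistant fisheye: a pixel r from the principal point sees the ray r / f radians off the axis. A picture is of the moment at which its call begins: read the wrist's pose just before it.
- arm.sign_off(): hands the job in, once; it reports no verdict.
The state is a dict: "time": time; "q": joint angles; "dq": joint speeds; "joint_efforts": joint torques, N m; "tcp_pos": TCP position; "tcp_rot": TCP orientation; "wrist_force": force on the tool from outside, world axes, zero at the start; "wrist_torque": the same for the moment, N m; "width": finger opening in m.
Only numpy, scipy, OpenCV 4.12 (cv2) and the standard library are available. Lean on these libraries where they do the work, as an engineer would, in place of code of your own. Each camera call takes 0.05 s, during which the arm holds its last target. There are 200 camera calls.

TASK

Take the blue cell from its wooden rest and load it into the charging dock: push its flat steel end under the orange hood against the spring contact, then, keeping the spring compressed, tip the brass end down in front of the fixed end wall and let go, so that the cell lies level and fully home in both saddles, held by the spring. Be gentle: never press the cell against the dock with more than about 20 N, and leave everything else on the counter where it is.

Things in the scene. Friction and masses are not known exactly. Their poses are not given: they have to be found in the camera images.
- cell: Blue rechargeable cylinder cell, 30 mm diameter, 100 mm long, about 150 g, brass band at its -x end, flat steel end (for the spring) at +x. Origin at its middle, on the axis; x runs along it to the steel end; it may be rolled about x. It starts level in the wooden rest, axis 37 mm above the counter, free to be gripped across its middle.
- cell_flat_end (a point): Centre of the cell's flat steel end face (+50 mm along the cell's x).
- cell_brass_end (a point): Centre of the cell's brass end face (-50 mm along the cell's x).
- rest: Wooden cell rest, fixed: 120 x 70 mm base, 14 mm high, with two V saddles 58 mm apart inside. Origin at the centre of its underside, x along the cell.
- dock: Charging dock, fixed, 224 x 84 mm. Origin: centre of its underside; x along the bay to the spring end, z up. Its grey bay tray (saddles, wall, spring, hood) is ADJUSTABLE: clamped up to 20 mm either way along x (holds over 50 N). No pose shows the setting; find it by feel. The dock's points and sizes are for the middle setting and do not follow the tray.
- bay_middle (a point): Middle of the seated cell, in the dock's frame (0, 0, 37 mm), axes as the dock's. Seated, the cell lies level along x in two V saddles at x = -47..-35 and 35..47 mm (44 mm wide, top z = 35 mm). Between them the tray is flat at z = 14 mm, open at the sides for fingers.
- spring_tip (a point): Relaxed tip of the spring contact, at x 44, z 37 mm in the dock's frame: copper dome, radius 7 mm. It is pushed in along +x with 2 N plus 0.6 N per mm, damped, to a hard stop after 9.5 mm (7.7 N). Relaxed, the gap to the end wall is 94 mm, 6 mm less than the cell; seated it gives 5.6 N. Tipping the tilted cell down takes up to 1.1 mm more compression than seated.
- end_wall (a point): Middle of the top inner edge of the fixed end wall, at x -50, z 34 mm in the dock's frame; the wall is 7 mm thick, 40 mm wide. The cell's brass end must come down on its inner (+x) side; the seated cell's underside is at z = 22 mm.
- hood (a point): Middle of the lower front edge of the orange hood over the spring end, at x 46, z 58 mm in the dock's frame; the hood runs on to x = 90 mm, is 50 mm wide and its top is at z = 63 mm. Under it nothing but the spring contact meets the cell before x = 63 mm.
- espresso_cup: White ceramic espresso cup with a handle, 64 mm across, 58 mm high; origin under its centre. Bystander.
- catch_cup: Green plastic catch cup, 58 mm across, 52 mm high; origin under its centre. Bystander.
- jar: Glass jar with a spring-clip lid, 90 mm across, 130 mm high; origin under its centre. Bystander.
- dosing_ring: Metal dosing ring, 62 mm across, 22 mm high; origin under its centre. Bystander.
- tamper: Steel tamper, 58 mm across, 85 mm high; origin under its centre. Bystander.
- spoon: Spoon lying on the counter; bystander.
There are look-alikes about, which are no part of the job. What is shaped like the dock but green is not meant.

How it is judged:
On the way:
1. the flat steel end presses on the spring contact with more than 3 N while the brass end is still raised (cell tilted by more than 3 degrees) (contact force between cell and dock above 3 N and angle between the x axis of cell and the x axis of dock, either way round above 0.052 rad and x of cell_flat_end in the frame of dock above 0.018 m and z of cell_flat_end in the frame of dock below 0.047 m and z of cell_brass_end in the frame of dock above 0.042 m), for 0.1 s.
At the end, for the whole second after the job is handed in: The cell lies in the dock's bay, flat steel end at the spring: both end centres 34.5 to 40 mm above the dock's underside, within 3 mm of the bay's centre line, its flat end 28 to 72 mm along the dock's x, in line with the dock within 0.05 rad, at rest and released (z of cell_brass_end in the frame of dock between 0.0345 and 0.04 m and z of cell_flat_end in the frame of dock between 0.0345 and 0.04 m and x of cell_flat_end in the frame of dock between 0.028 and 0.072 m and y of cell in the frame of dock between -0.003 and 0.003 m and angle between the x axis of cell and the x axis of dock, either way round below 0.05 rad and linear speed of cell below 0.02 m/s and contact force between cell and the fingers below 0.2 N); the robot touches nothing.
It fails at once if the cell is pressed against the dock (spring, saddles or walls) with contact forces that add up to more than 35 N (contact force between cell and dock above 35 N).
It fails at once if another thing on the counter (cup, jar, ring, tamper, spoon) is moved by more than 30 mm (distance of any of espresso_cup, catch_cup, jar, dosing_ring, tamper, spoon from where it was at the start of the episode above 0.03 m).
It also fails if it takes over 58 s, if anything falls off the work surface, if the arm or the gripper's body presses on something with over 40 N, if the wrist force passes 120 N, or if a joint passes its speed limit or range.

## Working session

There is one attempt and no reset: what is moved stays moved. The work goes in short steps, Python scripts to look and compute and a tool call to move; the robot and the scene stay as the last step left them, time stands still between calls to the robot, and variables do not carry over. Pictures are saved under pics/ and viewed, about 8 in all and at most 12, crops included, and the job is handed in when it is done.

Besides the shell and the picture viewer there is one more tool, called after ">>>" by a JSON object that holds its "op" and its "data". servo_tool: Moves the arm, as the interface text tells. Its arguments: {"type":"object","properties":{"targets":{"type":"array","items":{"type":"array","items":{"type":"array","items":{"type":"number"}}}},"force":{"type":"number"}},"required":["targets"]}

```bash
mkdir -p pics; cat > h.py <<'E'
import numpy as np, cv2
from rig import arm
from scipy.spatial.transform import Rotation as R
def rot(q): return R.from_quat(np.roll(np.asarray(q,float),-1)).as_matrix()
def att(a):
    a=np.asarray(a,float); return a if a.shape==(3,3) else rot(a)
def cloud(c):
    "world points of every pixel of a fixed camera"
    K=c["intrinsics"];z=c["z_map"];v,u=np.mgrid[:480,:640]
    p=np.stack([(u-K[0,2])/K[0,0]*z,(v-K[1,2])/K[1,1]*z,z],-1)
    return p@att(c["attitude"]).T+c["eye"]
def save(im,n): cv2.imwrite("pics/"+n,cv2.cvtColor(im,cv2.COLOR_RGB2BGR))
E
python3 - <<'E'
from h import *
s=arm.observe();print(s)
for n in("scene","side"):
    c=arm.read_camera(n);save(c["image"],n+"0.png");np.savez(n+".npz",**c)
    print(n,c["eye"],c["attitude"],c["intrinsics"])
    p=cloud(c);h=cv2.cvtColor(c["image"],cv2.COLOR_RGB2HSV)
    for nm,lo,hi in(("blue",(100,110,40),(130,255,255)),("orange",(5,150,120),(18,255,255))):
        m=cv2.inRange(h,lo,hi);k,l,st,ce=cv2.connectedComponentsWithStats(m)
        for i in range(1,k):
            if st[i,4]>60:
                q=p[(l==i)&(c["z_map"]>0)];print(nm,st[i],ce[i].round(),np.median(q,0).round(3),q.min(0).round(3),q.max(0).round(3))
E
```

```text
{'time': 0.0, 'q': array([ 1.11828211e+00,  9.18320420e-02,  1.23185956e+00, -2.59423387e-05,
        1.81981432e+00, -5.67191378e-02]), 'dq': array([-9.10450748e-05,  9.50226287e-04, -2.67981892e-04,  1.04633875e-03,
        3.45686276e-04, -5.50266999e-04]), 'joint_efforts': array([-1.49434968e-04, -4.46437240e+01, -4.06458557e+01,  6.97525498e-02,
        2.89702357e-02, -1.19005658e-04]), 'tcp_pos': array([0.23119248, 0.55328937, 0.19433786]), 'tcp_rot': array([-2.28782416e-04,  1.96611374e-01,  9.80481031e-01, -9.28957127e-04]), 'wrist_force': array([ 0.03500016, -0.55517268,  0.07168885]), 'wrist_torque': array([-0.04220248,  0.03130051, -0.03023785]), 'width': 0.0878249756349915}
scene [ 1.39233315 -0.09426838  0.68684182] [-0.34703095  0.6734249   0.58319444 -0.29317684] [[453.82116992   0.         322.83489206]
 [  0.         453.82116992 234.116388  ]
 [  0.           0.           1.        ]]
blue [357 237  34  18 387] [373. 245.] [0.578 0.154 0.045] [ 0.489  0.114 -0.002] [0.591 0.209 0.052]
orange [386 179  21  10 141] [396. 183.] [0.332 0.277 0.061] [ 0.194  0.253 -0.004] [0.358 0.337 0.065]
orange [267 235  25  17 254] [278. 243.] [ 0.561 -0.066  0.061] [ 0.443 -0.092 -0.003] [ 0.589 -0.033  0.064]
side [ 0.37398409 -0.59580164  0.78629537] [-0.36954482  0.9205704  -0.11665398  0.04877096] [[475.01417824   0.         323.27518543]
 [  0.         475.01417824 233.77774083]
 [  0.           0.           1.        ]]
blue [310 202  25  29 324] [321. 215.] [0.564 0.147 0.049] [0.548 0.108 0.034] [0.585 0.192 0.054]
orange [  489     0   151   358 28521] [580. 127.] [ 1.442  0.41  -0.032] [ 1.432 -0.141 -0.484] [1.453 1.047 0.341]
orange [198 183  25  17 279] [210. 191.] [0.331 0.272 0.062] [0.305 0.251 0.046] [0.358 0.298 0.066]
orange [331 274  33  26 466] [347. 286.] [ 0.56  -0.071  0.062] [ 0.532 -0.097  0.047] [ 0.588 -0.044  0.066]
```

View pics/scene0.png

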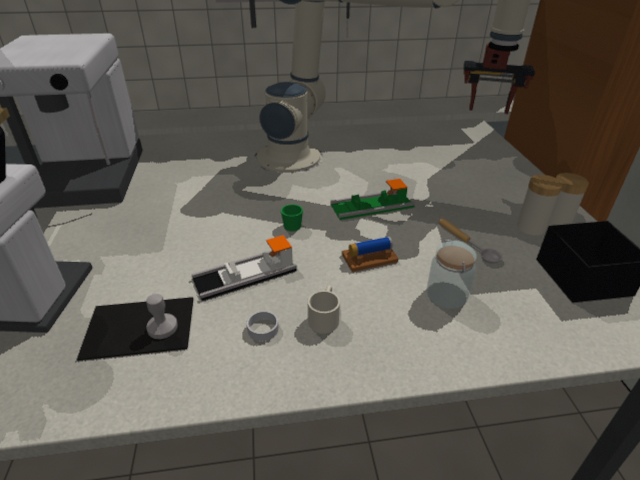

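View pics/side0.png

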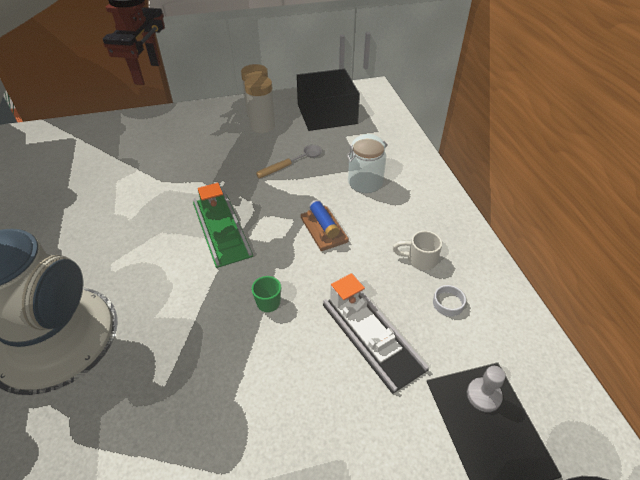

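```bash
cat > m1.py <<'E'
from h import *
P={"blue":[],"orange":[],"dock":[]}
for n in("scene","side"):
    c=dict(np.load(n+".npz"));p=cloud(c);h=cv2.cvtColor(c["image"],cv2.COLOR_RGB2HSV);ok=c["z_map"]>0
    near=(abs(p[...,0]-.6)<.2)&(p[...,1]<.03)&(p[...,1]>-.3)
    P["blue"].append(p[(cv2.inRange(h,(100,110,40),(130,255,255))>0)&ok&(p[...,2]>.04)&(p[...,2]<.06)])
    P["orange"].append(p[(cv2.inRange(h,(3,120,100),(20,255,255))>0)&ok&near&(p[...,2]>.055)])
    d=p[ok&near&(p[...,2]>.008)&(p[...,2]<.07)&(abs(p[...,0]-.6)<.12)&(p[...,1]>-.26)]
    P["dock"].append(d)
for k,v in P.items():
    q=np.vstack(v)[:,:2].astype(np.float32)
    (c,s,a)=cv2.minAreaRect(q*1000)
    m=q.mean(0);e=np.linalg.svd(q-m,full_matrices=False)[2][0]
    print(k,len(q),"rect",np.round(c,1),np.round(s,1),round(a,1),"mean",m.round(3),"axis",np.degrees(np.arctan2(e[1],e[0])).round(1))
E
python3 m1.py
```

```text
blue 574 rect [569.3 151.1] [31.2 84.8] 10.1 mean [0.57 0.15] axis -81.3
orange 738 rect [559.9 -68.8] [55.4 46. ] 17.6 mean [ 0.561 -0.069] axis 19.7
dock 6192 rect [ 650.5 -117.5] [222.  246.8] 18.9 mean [ 0.587 -0.131] axis -80.8
```

```bash
cat >> h.py <<'E'
def plan(x,y,z,ang,n=None):
    "rows of shift (tool axes) and turn that take the TCP to x,y,z with the tool's x heading ang deg"
    s=arm.observe();p=np.array(s["tcp_pos"]);Rm=rot(s["tcp_rot"])
    h=np.degrees(np.arctan2(Rm[1,0],Rm[0,0]));d=np.array([x,y,z])-p
    t=np.radians((h-ang+180)%360-180)
    n=n or int(max(np.ceil(np.linalg.norm(d)/.040),np.ceil(abs(t)/.12),1))
    print("t",s["time"],"at",p.round(4),"head",h.round(2),"F",np.round(s["wrist_force"],1),"w",round(s["width"],4),"rows",n)
    for i in range(n):
        a=np.radians(h)-t*i/n;c,q=np.cos(a),np.sin(a);D=d/n*1000
        print([100,*np.round([c*D[0]+q*D[1],q*D[0]-c*D[1],-D[2]],1).tolist(),round(t/n,3)],end=",")
    print()
E
python3 -c "
from h import *
plan(.570,.150,.15,99)"
```

```text
t 0.1 at [0.2312 0.5533 0.1944] head 157.32 F [ 0.1  0.5 -0.3] w 0.088 rows 14
[100, -33.4, -17.3, 3.2, np.float64(0.073)],[100, -34.6, -14.8, 3.2, np.float64(0.073)],[100, -35.6, -12.2, 3.2, np.float64(0.073)],[100, -36.4, -9.6, 3.2, np.float64(0.073)],[100, -37.0, -6.9, 3.2, np.float64(0.073)],[100, -37.4, -4.2, 3.2, np.float64(0.073)],[100, -37.6, -1.5, 3.2, np.float64(0.073)],[100, -37.6, 1.2, 3.2, np.float64(0.073)],[100, -37.4, 4.0, 3.2, np.float64(0.073)],[100, -37.0, 6.7, 3.2, np.float64(0.073)],[100, -36.4, 9.3, 3.2, np.float64(0.073)],[100, -35.7, 12.0, 3.2, np.float64(0.073)],[100, -34.7, 14.5, 3.2, np.float64(0.073)],[100, -33.6, 17.0, 3.2, np.float64(0.073)],
```

>>> {"op": "servo_tool", "data": {"targets": [[[100,-33,-17,0,0.073],[100,-35,-15,0,0.073],[100,-36,-12,0,0.073],[100,-36,-10,0,0.073],[100,-37,-7,0,0.073],[100,-37,-4,0,0.073],[100,-38,-1,0,0.073],[100,-38,1,0,0.073]]], "force": 10}}

```text
time: 0.77
tcp_pos: [0.4239, 0.3165, 0.1877]
tcp_rot: [-0.002, 0.475, 0.88, -0.005]
wrist_force: [-0.3, 0.5, 0.6]
width: 0.0881
```

>>> {"op": "servo_tool", "data": {"targets": [[[100,-37,4,8,0.073],[100,-37,7,8,0.073],[100,-36,9,8,0.073],[100,-36,12,8,0.073],[100,-35,14,8,0.073],[100,-34,17,4,0.073]]]}}

```text
time: 1.27
tcp_pos: [0.569, 0.1295, 0.1412]
tcp_rot: [-0.001, 0.663, 0.748, -0.005]
wrist_force: [-0.1, 1.0, -0.1]
width: 0.0878
```

```bash
python3 - <<'E'
from h import *
plan(.570,.150,.15,99)
s=arm.observe();c=arm.read_camera("wrist");save(c["image"],"w1.png");print(c["hand_eye"],c["intrinsics"]);np.savez("w1.npz",p=s["tcp_pos"],q=s["tcp_rot"],**c)
E
```

```text
t 1.2667 at [0.569  0.1295 0.1412] head 96.87 F [-0.1  1.  -0.1] w 0.0878 rows 1
[100, 20.3, 3.5, -8.8, np.float64(-0.037)],
[[-1.12098006e-03 -9.63963974e-01 -2.66030449e-01  7.30312463e-02]
 [ 9.99999071e-01 -1.28701982e-03  4.49804608e-04 -5.42406936e-04]
 [-7.75981898e-04 -2.66029698e-01  9.63964521e-01 -1.90781160e-01]
 [ 0.00000000e+00  0.00000000e+00  0.00000000e+00  1.00000000e+00]] [[371.64829954   0.         322.39500692]
 [  0.         371.64829954 245.67606911]
 [  0.           0.           1.        ]]
```

View pics/w1.png

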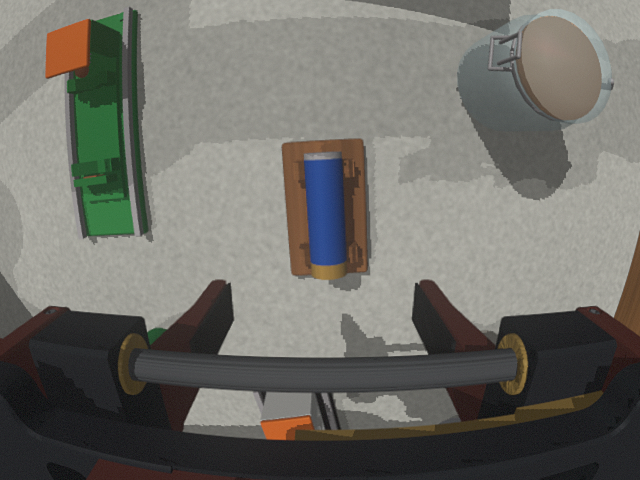

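```bash
cat >> h.py <<'E'
def wcast(w,uv,z):
    "cast wrist pixels onto the horizontal plane z (world)"
    K=w["intrinsics"];d=(np.atleast_2d(uv)-K[:2,2])/K[0,0];r=np.linalg.norm(d,axis=1,keepdims=True)
    ray=np.hstack([d/np.maximum(r,1e-9)*np.sin(r),np.cos(r)])
    H=w["hand_eye"];Rm=rot(w["q"]);o=Rm@H[:3,3]+w["p"];v=ray@(Rm@H[:3,:3]).T
    return o+v*((z-o[2])/v[:,2:])
def shot(n):
    s=arm.observe();c=arm.read_camera("wrist");c.update(p=s["tcp_pos"],q=s["tcp_rot"]);np.savez(n+".npz",**c);save(c["image"],n+".png");return c
E
python3 - <<'E'
from h import *
w=dict(np.load("w1.npz"))
h=cv2.cvtColor(w["image"],cv2.COLOR_RGB2HSV);m=cv2.inRange(h,(105,120,40),(130,255,255))
k,l,st,ce=cv2.connectedComponentsWithStats(m);i=1+np.argmax(st[1:,4])
v,u=np.where(l==i);q=wcast(w,np.c_[u,v],.045)[:,:2]
c,s,a=cv2.minAreaRect((q*1000).astype(np.float32));print("blue rect",c,s,a)
e=wcast(w,[[323,155],[328,277]],.045);print(e.round(4),e.mean(0).round(4),np.degrees(np.arctan2(*(e[0]-e[1])[1::-1])))
E
```

```text
blue rect (567.7530517578125, 149.17803955078125) (28.671119689941406, 84.29596710205078) 9.939987182617188
[[0.5604 0.1942 0.045 ]
 [0.5762 0.0967 0.045 ]] [0.5683 0.1454 0.045 ] 99.20495393808508
```

>>> {"op": "servo_tool", "data": {"targets": [[[100,16,1,0,-0.046],[100,0,0,0,0],[100,0,0,35,0],[100,0,0,30,0],[100,0,0,20,0],[100,0,0,0,0]]], "force": 15}}

```text
time: 1.82
tcp_pos: [0.5707, 0.1384, 0.051]
tcp_rot: [-0.0, 0.65, 0.76, -0.007]
wrist_force: [0.4, 0.6, -1.2]
width: 0.0876
```

```bash
python3 -c "
from h import *
plan(.568,.146,.018,99.5,1)"
```

```text
t 1.8167 at [0.5707 0.1384 0.051 ] head 98.97 F [ 0.4  0.6 -1.2] w 0.0876 rows 1
[100, 7.9, -1.5, 33.0, np.float64(-0.009)],
```

>>> {"op": "servo_tool", "data": {"targets": [[[100,8,-1.5,0,-0.009],[100,0,0,10,0],[100,0,0,15,0],[100,0,0,5,0],[100,0,0,0,0]]]}}

```text
time: 2.23
tcp_pos: [0.5679, 0.1513, 0.0249]
tcp_rot: [0.002, 0.643, 0.766, -0.004]
wrist_force: [-0.4, 0.6, -0.2]
width: 0.0881
```

```bash
python3 -c "
from h import *
plan(.568,.146,.018,99.5,1)"
```

```text
t 2.2333 at [0.5679 0.1513 0.0249] head 99.94 F [-0.4  0.6 -0.2] w 0.0881 rows 1
[100, -5.2, -0.8, 6.9, np.float64(0.008)],
```

>>> {"op": "servo_tool", "data": {"targets": [[[100,-4,-1,3,0.008],[100,0,0,3,0],[25,0,0,0,0],[25,0,0,0,0],[20,0,0,0,0],[20,0,0,0,0],[20,0,0,0,0],[20,0,0,0,0]]]}}

```text
time: 2.9
tcp_pos: [0.5703, 0.1472, 0.0239]
tcp_rot: [0.004, 0.647, 0.763, -0.001]
wrist_force: [0.9, 0.3, -0.0]
width: 0.0513
```

>>> {"op": "servo_tool", "data": {"targets": [[[20,0,0,0,0],[20,0,0,0,0],[20,0,0,0,0],[20,0,0,0,0]]]}}

```text
time: 3.23
tcp_pos: [0.5703, 0.1472, 0.024]
tcp_rot: [0.004, 0.647, 0.763, -0.001]
wrist_force: [0.3, -0.2, -0.3]
width: 0.0246
```

```bash
python3 -c "
from h import *
plan(.568,.146,.018,99.5,1)"
```

```text
t 3.2333 at [0.5703 0.1472 0.024 ] head 99.44 F [ 0.3 -0.2 -0.3] w 0.0246 rows 1
[100, -0.9, -2.5, 6.0, np.float64(-0.001)],
```

>>> {"op": "servo_tool", "data": {"targets": [[[60,0,0,0,0],[60,0,0,0,0],[60,0,0,0,0],[60,0,-2.5,8,0],[60,0,0,3,0],[60,0,0,0,0]]]}}

```text
time: 3.73
tcp_pos: [0.5677, 0.1468, 0.0119]
tcp_rot: [0.004, 0.647, 0.763, -0.001]
wrist_force: [0.3, 0.4, -0.3]
width: 0.0527
```

```bash
python3 -c "
from h import *
plan(.568,.146,.018,99.5,1)
w=shot('w2');save(w['image'],'w2.png')"
```

```text
t 3.7333 at [0.5677 0.1468 0.0119] head 99.44 F [ 0.3  0.4 -0.3] w 0.0527 rows 1
[100, -0.8, 0.2, -6.1, np.float64(-0.001)],
```

View pics/w2.png

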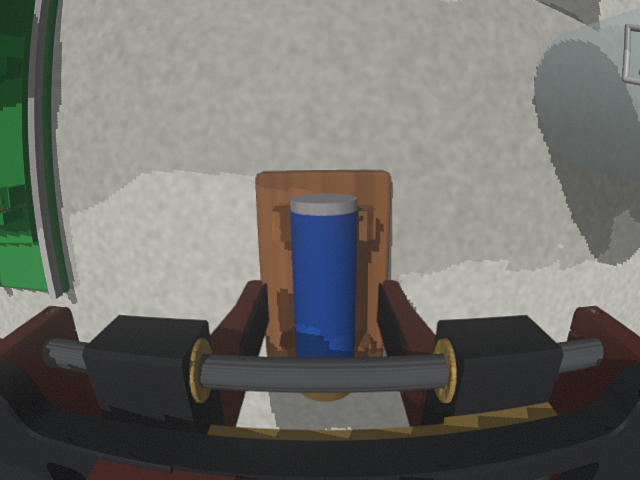

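>>> {"op": "servo_tool", "data": {"targets": [[[60,0,0,-5,0],[60,0,0,0,0],[30,0,0,0,0],[25,0,0,0,0],[20,0,0,0,0],[20,0,0,0,0],[20,0,0,0,0]]]}}

```text
time: 4.37
tcp_pos: [0.5683, 0.1469, 0.0181]
tcp_rot: [0.005, 0.647, 0.763, -0.001]
wrist_force: [0.9, 0.8, -1.2]
width: 0.024
```

```bash
python3 -c "
from h import *
w=dict(np.load('w2.npz'));print(wcast(w,[[324,197]],.052),wcast(w,[[324,203]],.052))
plan(.568,.146,.018,99.5,1)"
```

```text
[[0.55919145 0.19852747 0.052     ]] [[0.55959773 0.19607938 0.052     ]]
t 4.3667 at [0.5683 0.1469 0.0181] head 99.44 F [ 0.9  0.8 -1.2] w 0.024 rows 1
[100, -0.9, -0.4, 0.1, np.float64(-0.001)],
```

>>> {"op": "servo_tool", "data": {"targets": [[[10,0,0,0,0],[10,0,0,0,0],[10,0,0,0,0],[10,0,0,0,0]]]}}

```text
time: 4.7
tcp_pos: [0.5683, 0.1469, 0.018]
tcp_rot: [0.005, 0.647, 0.763, -0.001]
wrist_force: [-0.3, -0.5, -0.2]
width: 0.024
```

```bash
python3 -c "
from h import *
w=shot('w3')
cv2.imwrite('pics/w3.png',cv2.cvtColor(w['image'],cv2.COLOR_RGB2BGR)[150:])
plan(.568,.146,.018,99.5,1)"
```

```text
t 4.75 at [0.5683 0.1469 0.018 ] head 99.44 F [ 0.6 -0.3  0. ] w 0.0239 rows 1
[100, -0.8, -0.5, 0.0, np.float64(-0.001)],
```

View pics/w3.png

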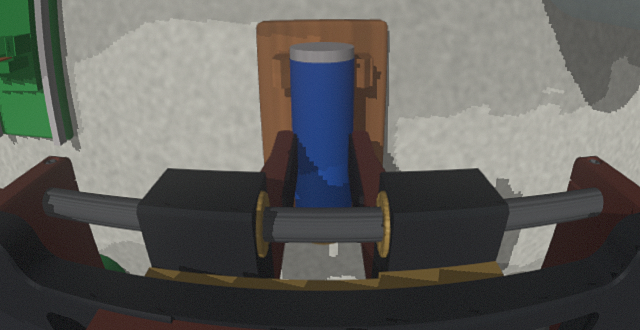

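```bash
python3 -c "
from h import *
w=dict(np.load('w1.npz'));print(wcast(w,[[515,65],[565,67],[610,80],[565,120]],.125).round(3))"
```

```text
[[0.667 0.27  0.125]
 [0.705 0.28  0.125]
 [0.746 0.285 0.125]
 [0.709 0.246 0.125]]
```

>>> {"op": "servo_tool", "data": {"targets": [[[10,0,0,-10,0],[10,0,0,-15,0],[10,0,0,0,0]]]}}

```text
time: 5.0
tcp_pos: [0.567, 0.1469, 0.0434]
tcp_rot: [0.004, 0.647, 0.763, -0.002]
wrist_force: [0.7, -0.1, 1.9]
width: 0.0098
```

```bash
python3 -c "
from h import *
plan(.568,.146,.018,99.5,1)
w=shot('w4')
c=arm.read_camera('side');np.savez('s4.npz',**c)
a=cv2.resize(c['image'][150:290,250:410],(640,560),interpolation=cv2.INTER_CUBIC)
im=np.hstack([cv2.resize(w['image'][150:],(400,206)),np.zeros((206,0,3),np.uint8)])
o=np.zeros((600,800,3),np.uint8);o[:350,:400]=cv2.resize(a,(400,350));o[:206,400:]=im
c2=arm.read_camera('scene');o[360:600,:400]=cv2.resize(c2['image'][190:290,290:457],(400,240));save(o,'c4.png')"
```

```text
t 5.0 at [0.567  0.1469 0.0434] head 99.44 F [ 0.7 -0.1  1.9] w 0.0098 rows 1
[100, -1.0, 0.8, 25.4, np.float64(-0.001)],
```

View pics/c4.png

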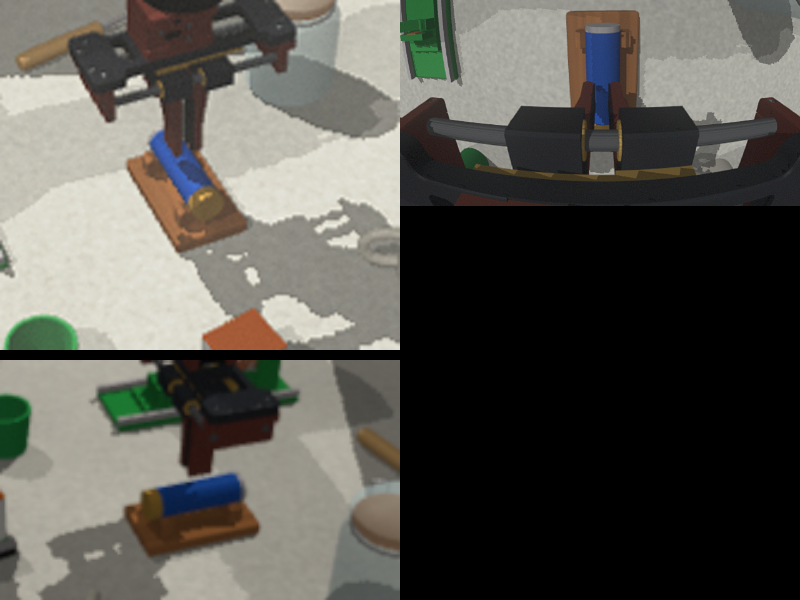

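```bash
python3 - <<'E'
from h import *
for n in("side","scene"):
    c=arm.read_camera(n) if n=="scene" else dict(np.load("s4.npz"))
    p=cloud(c);im=c["image"].astype(int);h=cv2.cvtColor(c["image"],cv2.COLOR_RGB2HSV)
    near=(abs(p[...,0]-.567)<.06)&(abs(p[...,1]-.147)<.08)&(c["z_map"]>0)
    b=(cv2.inRange(h,(100,110,30),(130,255,255))>0)
    q=p[near&b&(p[...,2]<.07)];print(n,"blue z top",np.percentile(q[:,2],[50,90,99]).round(4))
    t=near&~b&(p[...,2]>.042)&(p[...,2]<.12)&(h[...,2]<110)&((h[...,0]<12)|(h[...,0]>165))
    q=p[t];print("finger",len(q),np.percentile(q[:,2],[0,1,5,20]).round(4),q[q[:,2]<np.percentile(q[:,2],10)].mean(0).round(4))
    t2=(abs(p[...,0]-.5)<.03)&(abs(p[...,1]-.05)<.03);print("counter z",np.median(p[t2][:,2]).round(4))
w=dict(np.load("w4.npz"));h=cv2.cvtColor(w["image"],cv2.COLOR_RGB2HSV)
m=cv2.inRange(h,(105,120,40),(130,255,255))>0;v,u=np.where(m&(w["z_map"]>0));K=w["intrinsics"]
d=(np.c_[u,v]-K[:2,2])/K[0,0];r=np.linalg.norm(d,axis=1,keepdims=True);ray=np.hstack([d/r*np.tan(r),np.ones_like(r)])
P=ray*w["z_map"][v,u][:,None];H=w["hand_eye"];Rm=rot(w["q"]);X=(P@H[:3,:3].T+H[:3,3])@Rm.T+w["p"]
print("wrist depth, cell",np.percentile(X[:,2],[50,90,99]).round(4),X.mean(0))
E
```

```text
side blue z top [0.048  0.0518 0.0536]
finger 185 [0.0431 0.0459 0.0723 0.0805] [0.5725 0.1357 0.063 ]
counter z 0.0007
scene blue z top [0.0448 0.0505 0.0519]
finger 184 [0.046  0.0478 0.0708 0.0766] [0.5759 0.1497 0.067 ]
counter z -0.0019
wrist depth, cell [0.0525 0.0539 0.0765] [0.56487868 0.16082572 0.05192195]
```

>>> {"op": "servo_tool", "data": {"targets": [[[60,0,0,0,0],[60,0,0,0,0],[60,0,0,0,0],[60,0,0,0,0],[60,0,0,0,0],[60,-1,0,10,0],[60,0,0,14,0],[60,0,0,0,0]]]}}

```text
time: 5.87
tcp_pos: [0.5643, 0.1449, 0.0115]
tcp_rot: [0.001, 0.646, 0.763, -0.005]
wrist_force: [-0.1, -0.3, -1.0]
width: 0.0525
```

```bash
python3 -c "
from h import *
plan(.568,.146,.010,99.5,1)"
```

```text
t 5.8667 at [0.5643 0.1449 0.0115] head 99.45 F [-0.1 -0.3 -1. ] w 0.0525 rows 1
[100, 0.5, 3.8, 1.5, np.float64(-0.001)],
```

>>> {"op": "servo_tool", "data": {"targets": [[[60,0,4,2,0],[60,0,0,0,0],[60,0,0,0,0]]]}}

```text
time: 6.12
tcp_pos: [0.5681, 0.1453, 0.0083]
tcp_rot: [0.001, 0.647, 0.763, -0.006]
wrist_force: [0.3, 0.1, 0.4]
width: 0.0528
```

```bash
python3 -c "
from h import *
plan(.568,.146,.010,99.5,1)"
```

```text
t 6.1167 at [0.5681 0.1453 0.0083] head 99.44 F [0.3 0.1 0.4] w 0.0528 rows 1
[100, 0.7, 0.0, -1.7, np.float64(-0.001)],
```

>>> {"op": "servo_tool", "data": {"targets": [[[40,0,0,0,0],[30,0,0,0,0],[20,0,0,0,0],[10,0,0,0,0],[10,0,0,0,0],[10,0,0,0,0],[10,0,0,0,0],[10,0,0,0,0]]]}}

```text
time: 6.78
tcp_pos: [0.5686, 0.1455, 0.0098]
tcp_rot: [0.001, 0.646, 0.763, -0.005]
wrist_force: [-0.7, 0.4, -0.2]
width: 0.0298
```

```bash
python3 - <<'E'
from h import *
w=dict(np.load("w1.npz"));K=w["intrinsics"];H=w["hand_eye"]
v,u=np.mgrid[:480,:640];d=(np.stack([u,v],-1)-K[:2,2])/K[0,0];r=np.linalg.norm(d,axis=-1,keepdims=True)
P=np.concatenate([d/r*np.tan(r),np.ones_like(r)],-1)*w["z_map"][...,None];X=P@H[:3,:3].T+H[:3,3]
for a,b in((225,283),(222,290),(228,300),(215,300),(420,285),(425,295),(415,300)):print(a,b,w["image"][b,a],X[b,a].round(4))
s=(X[...,2]>-.06)&(X[...,2]<.03)&(abs(X[...,1])<.07)&(w["z_map"]>0)&(v>270);print(np.percentile(X[s][:,2],[50,90,99,100]).round(4),s.sum())
E
```

```text
225 283 [85 74 71] [ 0.0116 -0.0457 -0.0333]
222 290 [54 49 46] [ 0.0109 -0.0455 -0.04  ]
228 300 [43 44 42] [ 0.0036 -0.0447 -0.0347]
215 300 [49 42 40] [ 0.0106 -0.0459 -0.0507]
420 285 [63 49 47] [ 0.0108  0.0447 -0.0341]
425 295 [48 43 41] [ 0.0096  0.0449 -0.0432]
415 300 [38 36 37] [ 0.0022  0.0437 -0.0316]
[-0.0466 -0.0327 -0.0292 -0.0276] 2783
```

```bash
python3 -c "
from h import *
print(arm.grip_depth)"
```

```text
0.0187
```

>>> {"op": "servo_tool", "data": {"targets": [[[55,0,0,0,0],[55,0,0,0,0],[55,0,0,0,0],[55,0,0,5,0],[55,0,0,8,0],[55,0,0,3,0],[55,0,0,0,0]]]}}

```text
time: 7.37
tcp_pos: [0.5693, 0.1455, -0.0071]
tcp_rot: [0.002, 0.647, 0.763, -0.004]
wrist_force: [-0.3, -0.0, -0.4]
width: 0.048
```

>>> {"op": "servo_tool", "data": {"targets": [[[40,0,0,2,0],[30,0,0,0,0],[20,0,0,0,0],[10,0,0,0,0],[10,0,0,0,0],[10,0,0,0,0],[10,0,0,0,0]]]}}

```text
time: 7.95
tcp_pos: [0.5684, 0.1453, -0.0105]
tcp_rot: [0.001, 0.646, 0.763, -0.005]
wrist_force: [-0.5, -0.1, -1.7]
width: 0.0297
```

>>> {"op": "servo_tool", "data": {"targets": [[[10,0,0,-10,0],[10,0,0,-15,0],[10,0,0,0,0],[10,0,0,0,0]]]}}

```text
time: 8.28
tcp_pos: [0.5679, 0.1454, 0.0155]
tcp_rot: [0.0, 0.646, 0.763, -0.006]
wrist_force: [0.3, -0.3, -2.3]
width: 0.0297
```

```bash
python3 -c "
from h import *
s=arm.observe();print(s['wrist_force'])
w=shot('w5')
plan(.555,.222,.03,99.5)"
```

```text
[ 0.25013935 -0.31839183 -2.31873862]
t 8.3333 at [0.5683 0.1455 0.0159] head 99.45 F [ 1.2 -0.4 -0.8] w 0.0297 rows 2
[100, 38.8, -0.3, -7.0, np.float64(-0.0)],[100, 38.8, -0.3, -7.0, np.float64(-0.0)],
```

View pics/w5.png

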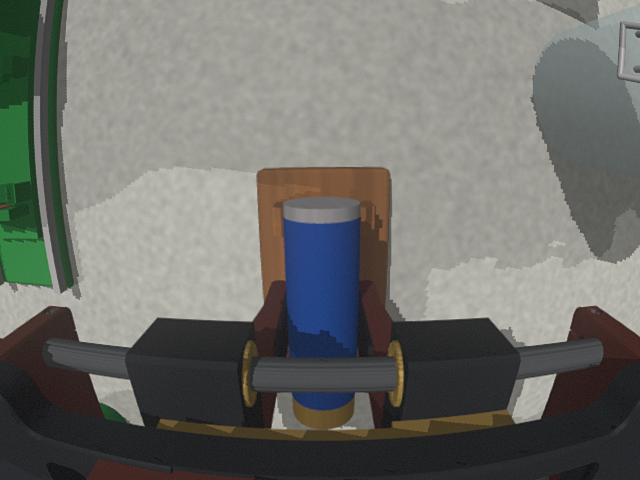

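>>> {"op": "servo_tool", "data": {"targets": [[[10,37,0,0,0],[10,37,0,0,0],[10,0,0,0,0],[10,0,0,0,0]]]}}

```text
time: 8.67
tcp_pos: [0.5561, 0.2191, 0.0139]
tcp_rot: [0.001, 0.648, 0.762, -0.006]
wrist_force: [0.3, 0.1, -0.9]
width: 0.0295
```

```bash
python3 -c "
from h import *
plan(.5557,.2195,-.008,99.5,1)"
```

```text
t 8.6667 at [0.5561 0.2191 0.0139] head 99.22 F [ 0.3  0.1 -0.9] w 0.0295 rows 1
[100, 0.4, -0.3, 21.9, np.float64(-0.005)],
```

>>> {"op": "servo_tool", "data": {"targets": [[[10,0,0,12,0],[10,0,0,10,0],[10,0,0,4,0],[10,0,0,4,0],[10,0,0,2,0],[10,0,0,0,0]]]}}

```text
time: 9.17
tcp_pos: [0.5559, 0.2184, -0.0202]
tcp_rot: [-0.0, 0.648, 0.761, -0.005]
wrist_force: [-1.4, 3.3, 2.8]
width: 0.0294
```

```bash
cat > cell.py <<'E'
from h import *
import sys
def tilt(w):
    "cell's top line in the wrist depth map: slope, and its steel end, in tool axes (mm)"
    K=w["intrinsics"];H=w["hand_eye"];h=cv2.cvtColor(w["image"],cv2.COLOR_RGB2HSV)
    m=cv2.inRange(h,(105,120,30),(130,255,255))>0;k,l,st,_=cv2.connectedComponentsWithStats(m.astype(np.uint8));i=1+np.argmax(st[1:,4])
    v,u=np.where((l==i)&(w["z_map"]>0));d=(np.c_[u,v]-K[:2,2])/K[0,0];r=np.linalg.norm(d,axis=1,keepdims=True)
    X=(np.hstack([d/r*np.tan(r),np.ones_like(r)])*w["z_map"][v,u][:,None])@H[:3,:3].T+H[:3,3]
    X=X[(abs(X[:,1]-np.median(X[:,1]))<.004)]*1000;f=np.polyfit(X[:,0],X[:,2],1)
    f=np.polyfit(*X[abs(X[:,2]-np.polyval(f,X[:,0]))<3][:,[0,2]].T,1)
    print("tilt deg (steel down +)",np.degrees(np.arctan(f[0])).round(2),"blue x",X[:,0].min().round(1),X[:,0].max().round(1),"y",np.median(X[:,1]).round(1),"z0",f[1].round(1))
tilt(shot(sys.argv[1]))
s=arm.observe();print(s["time"],s["tcp_pos"].round(4),s["wrist_force"].round(1))
E
python3 cell.py w6
```

```text
tilt deg (steel down +) 15.3 blue x -6.1 49.9 y -0.6 z0 -65.5
9.2167 [ 0.556   0.2184 -0.0202] [-1.8  2.9  3.3]
```

>>> {"op": "servo_tool", "data": {"targets": [[[10,0,0,-15,0],[10,0,0,-35,0],[10,0,0,-40,0],[10,0,0,-30,0],[10,0,0,0,0]]]}}

```text
time: 9.63
tcp_pos: [0.5548, 0.2138, 0.0968]
tcp_rot: [-0.002, 0.65, 0.76, -0.011]
wrist_force: [-0.4, 0.3, -0.1]
width: 0.0296
```

```bash
python3 cell.py w7; python3 -c "
from h import *
plan(.605,-.21,.10,107.6)"
```

```text
tilt deg (steel down +) 14.78 blue x -6.4 49.8 y -0.7 z0 -65.4
9.6833 [0.554  0.2134 0.0938] [-0.5 -0.2 -1.8]
t 9.6833 at [0.554  0.2134 0.0938] head 98.9 F [-0.5 -0.2 -1.8] w 0.0295 rows 11
[100, -38.7, -1.4, -0.6, np.float64(-0.014)],[100, -38.7, -1.9, -0.6, np.float64(-0.014)],[100, -38.7, -2.4, -0.6, np.float64(-0.014)],[100, -38.7, -3.0, -0.6, np.float64(-0.014)],[100, -38.6, -3.5, -0.6, np.float64(-0.014)],[100, -38.6, -4.0, -0.6, np.float64(-0.014)],[100, -38.5, -4.6, -0.6, np.float64(-0.014)],[100, -38.4, -5.1, -0.6, np.float64(-0.014)],[100, -38.4, -5.6, -0.6, np.float64(-0.014)],[100, -38.3, -6.2, -0.6, np.float64(-0.014)],[100, -38.2, -6.7, -0.6, np.float64(-0.014)],
```

>>> {"op": "servo_tool", "data": {"targets": [[[10,-38,-1,-1,-0.014],[10,-38,-2,-1,-0.014],[10,-38,-2,-1,-0.014],[10,-38,-3,-1,-0.014],[10,-38,-4,-1,-0.014],[10,-38,-4,-1,-0.014],[10,-38,-5,-1,-0.014]]]}}

```text
time: 10.27
tcp_pos: [0.5818, -0.0572, 0.087]
tcp_rot: [-0.01, 0.606, 0.795, -0.018]
wrist_force: [0.5, -0.0, -1.5]
width: 0.0297
```

>>> {"op": "servo_tool", "data": {"targets": [[[10,-38,-5,-1,-0.014],[10,-38,-6,0,-0.014],[10,-38,-6,0,-0.014],[10,-38,-7,0,-0.014],[10,0,0,0,0],[10,0,0,0,0]]]}}

```text
time: 10.77
tcp_pos: [0.5935, -0.2281, 0.0707]
tcp_rot: [-0.019, 0.587, 0.809, -0.024]
wrist_force: [-0.3, 0.5, -1.5]
width: 0.0294
```

```bash
python3 cell.py w8; python3 -c "
from h import *
plan(.605,-.21,.10,107.6)
w=dict(np.load('w8.npz'));save(w['image'],'w8.png')"
```

```text
tilt deg (steel down +) 14.77 blue x -6.1 49.9 y -0.3 z0 -65.4
10.8167 [ 0.593  -0.2281  0.07  ] [-0.9 -0.3 -2.7]
t 10.8167 at [ 0.593  -0.2281  0.07  ] head 108.06 F [-0.9 -0.3 -2.7] w 0.0295 rows 1
[100, 13.5, 17.1, -30.0, np.float64(0.008)],
```

View pics/w8.png

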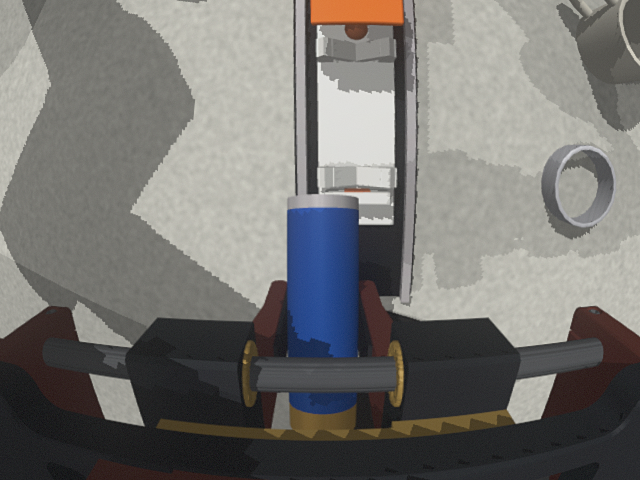

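```bash
python3 - <<'E'
from h import *
w=dict(np.load("w8.npz"));h=cv2.cvtColor(w["image"],cv2.COLOR_RGB2HSV)
o=cv2.inRange(h,(3,120,100),(20,255,255));o[60:]=0
v,u=np.where(o>0);fe=[(c,v[u==c].max()) for c in range(u.min()+6,u.max()-5,4)];e=wcast(w,fe,.063)
f=np.polyfit(e[:,0],e[:,1],1);print("hood front edge mid",e.mean(0).round(4),"normal heading",90+np.degrees(np.arctan(f[0])),fe[0],fe[-1])
ends=[(v[v>0].size)]
L,Rr=[],[]
for y in range(92,160,4):
    g=w["image"][y,300:410].min(1).astype(int);x=np.where(g>120)[0]+300
    x=x[(x>308)&(x<402)];L.append((x.min(),y));Rr.append((x.max(),y))
print(L[::4],Rr[::4])
for n,q in(("L",L),("R",Rr)):
    p=wcast(w,q,.014);f=np.polyfit(p[:,1],p[:,0],1);print(n,"heading",90-np.degrees(np.arctan(f[0])),p[0].round(4),p[-1].round(4),"resid",np.std(p[:,0]-np.polyval(f,p[:,1])).round(4))
p=(wcast(w,L,.014)+wcast(w,Rr,.014))/2;print("mid",p[0].round(4),p[-1].round(4))
print("dome",wcast(w,[[356,32]],.040).round(4))
Rm=rot(w["q"]);print(Rm.round(3),"grasp",(w["p"]+Rm@[0,0,-.047]).round(4))
E
```

```text
hood front edge mid [ 0.5664 -0.0897  0.063 ] normal heading 108.0276892125872 (316, np.int64(24)) (396, np.int64(25))
[(np.int64(317), 92), (np.int64(318), 108), (np.int64(318), 124), (np.int64(318), 140), (np.int64(318), 156)] [(np.int64(394), 92), (np.int64(394), 108), (np.int64(394), 124), (np.int64(394), 140), (np.int64(394), 156)]
L heading 108.68823724913958 [ 0.5526 -0.1264  0.014 ] [ 0.5665 -0.1671  0.014 ] resid 0.0002
R heading 108.5079606689741 [ 0.6005 -0.11    0.014 ] [ 0.6141 -0.1508  0.014 ] resid 0.0
mid [ 0.5766 -0.1182  0.014 ] [ 0.5903 -0.1589  0.014 ]
dome [[ 0.5659 -0.0864  0.04  ]]
[[-0.31   0.949 -0.059]
 [ 0.951  0.309 -0.015]
 [ 0.004 -0.061 -0.998]] grasp [ 0.5963 -0.2274  0.1176]
```

>>> {"op": "servo_tool", "data": {"targets": [[[10,20,8,0,-0.004],[10,20,8,0,0],[10,20,0,0,0],[10,12,0,0,0],[10,0,0,0,0],[10,0,0,0,0]]]}}

```text
time: 11.32
tcp_pos: [0.5814, -0.147, 0.0611]
tcp_rot: [-0.025, 0.584, 0.811, -0.026]
wrist_force: [0.1, -0.4, -0.8]
width: 0.0297
```

```bash
cat > rel.py <<'E'
from h import *
M=np.array([.5813,-.1333]);a=np.radians(108.3);u=np.array([np.cos(a),np.sin(a)]);n=np.array([u[1],-u[0]])
def rel():
    s=arm.observe();Rm=rot(s["tcp_rot"]);g=s["tcp_pos"]+Rm@[0,0,-.047];d=g[:2]-M;f=s["wrist_force"]
    print("t",round(s["time"],2),"grasp in bay mm: x %.1f y %.1f z %.1f"%(d@u*1e3,d@n*1e3,g[2]*1e3),"head",np.degrees(np.arctan2(Rm[1,0],Rm[0,0])).round(2),"toolz",(Rm[:,2]@np.r_[u,0]).round(3),(Rm[:,2]@np.r_[n,0]).round(3),"F x,y,z %.1f %.1f %.1f"%(f[:2]@u,f[:2]@n,f[2]),"w",s["width"].round(4))
rel()
E
python3 rel.py; python3 cell.py w9
```

```text
tilt deg (steel down +) 14.76 blue x -6.4 49.8 y -0.7 z0 -65.4
11.3667 [ 0.5815 -0.147   0.0612] [ 0.1 -0.1 -1.8]Traceback (most recent call last):
  File "rel.py", line 6, in <module>
    rel()
    ~~~^^
  File "rel.py", line 5, in rel
    print("t",round(s["time"],2),"grasp in bay mm: x %.1f y %.1f z %.1f"%(d@u*1e3,d@n*1e3,g[2]*1e3),"head",np.degrees(np.arctan2(Rm[1,0],Rm[0,0])).round(2),"toolz",(Rm[:,2]@np.r_[u,0]).round(3),(Rm[:,2]@np.r_[n,0]).round(3),"F x,y,z %.1f %.1f %.1f"%(f[:2]@u,f[:2]@n,f[2]),"w",s["width"].round(4))
                                                                                                                                                                                                                                                                                    ^^^^^^^^^^^^^^^^
AttributeError: 'float' object has no attribute 'round'
```

```bash
sed -i 's/s\["width"\].round(4)/round(s["width"],4)/' rel.py; python3 rel.py; python3 - <<'E'
from h import *
w=dict(np.load("w9.npz"));save(w["image"],"w9.png")
E
```

```text
t 11.37 grasp in bay mm: x -13.5 y -0.8 z 108.0 head 108.42 toolz 0.01 -0.071 F x,y,z -0.1 0.0 -1.8 w 0.0298
```

View pics/w9.png

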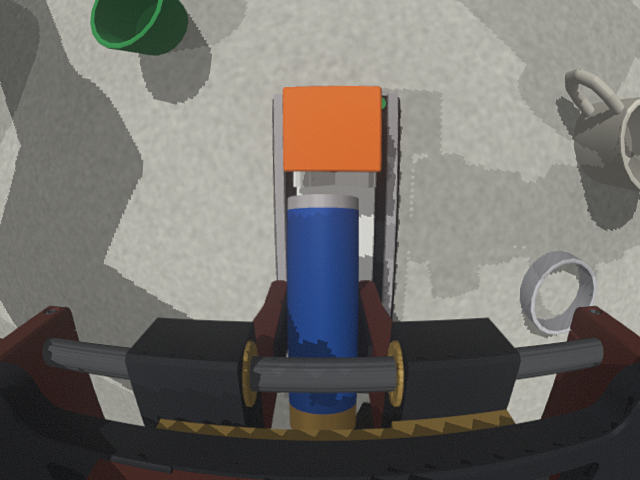

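>>> {"op": "servo_tool", "data": {"targets": [[[10,-2,5,10,0],[10,0,0,15,0],[10,0,0,12,0],[10,0,0,4,0],[10,0,0,0,0]]]}}

```text
time: 11.78
tcp_pos: [0.5857, -0.151, 0.0167]
tcp_rot: [-0.023, 0.585, 0.81, -0.026]
wrist_force: [-0.3, 0.2, -1.7]
width: 0.0294
```

```bash
python3 rel.py; python3 - <<'E'
from rel import *
for nm in("w9","w10"):
    w=shot("w10") if nm=="w10" else dict(np.load(nm+".npz"))
    h=cv2.cvtColor(w["image"],cv2.COLOR_RGB2HSV);o=cv2.inRange(h,(3,120,100),(20,255,255));o[300:]=0
    v,u_=np.where(o>0)
    e=[(c,v[u_==c].max()) for c in range(u_.min()+6,u_.max()-5,4)];P=wcast(w,e,.063)
    q=wcast(w,np.c_[u_,v],.063)[:,:2];d=(q-M)*1e3
    print(nm,"hood y range",np.percentile(d@n,[.5,50,99.5]).round(1),"x",np.percentile(d@u,[.5,99.5]).round(1),"front",((P[:,:2]-M)@u*1e3).mean().round(1))
E
```

```text
t 11.78 grasp in bay mm: x -18.5 y 1.9 z 63.6 head 108.3 toolz 0.007 -0.07 F x,y,z 0.3 -0.2 -1.7 w 0.0294
t 11.78 grasp in bay mm: x -18.5 y 1.9 z 63.6 head 108.3 toolz 0.007 -0.07 F x,y,z 0.3 -0.2 -1.7 w 0.0294
w9 hood y range [-24.8   0.2  24.7] x [47.6 90.8] front 47.6
w10 hood y range [-24.8   0.5  24.6] x [47.5 90.9] front 47.5
```

>>> {"op": "servo_tool", "data": {"targets": [[[10,0,-0.5,8,0],[10,0,0,6,0],[10,0,0,0,0],[10,0,0,0,0]]]}}

```text
time: 12.17
tcp_pos: [0.5848, -0.1524, 0.0026]
tcp_rot: [-0.023, 0.586, 0.81, -0.026]
wrist_force: [0.3, -0.8, -2.1]
width: 0.0298
```

```bash
python3 rel.py; python3 cell.py w11
```

```text
t 12.17 grasp in bay mm: x -19.6 y 0.6 z 49.5 head 108.23 toolz 0.006 -0.068 F x,y,z -0.9 -0.0 -2.1 w 0.0298
tilt deg (steel down +) 14.71 blue x -6.3 49.9 y -0.7 z0 -65.4
12.2167 [ 0.5848 -0.1524  0.0026] [-0.2  0.2 -2.4]
```

>>> {"op": "servo_tool", "data": {"targets": [[[10,6,0,0,0],[10,6,0,0,0],[10,0,0,0,0],[10,0,0,0,0]]]}}

```text
time: 12.55
tcp_pos: [0.5814, -0.1397, 0.004]
tcp_rot: [-0.022, 0.586, 0.81, -0.025]
wrist_force: [0.1, -0.9, -0.9]
width: 0.0297
```

```bash
python3 rel.py
```

```text
t 12.55 grasp in bay mm: x -6.4 y 1.2 z 50.9 head 108.24 toolz 0.006 -0.067 F x,y,z -0.9 -0.2 -0.9 w 0.0297
```

>>> {"op": "servo_tool", "data": {"targets": [[[10,4,0,0,0],[10,0,0,0,0],[10,0,0,0,0]]]}}

```text
time: 12.8
tcp_pos: [0.5807, -0.1373, 0.0051]
tcp_rot: [-0.02, 0.586, 0.81, -0.026]
wrist_force: [0.8, -2.6, -2.0]
width: 0.0299
```

```bash
python3 rel.py
```

```text
t 12.8 grasp in bay mm: x -3.6 y 1.3 z 52.0 head 108.25 toolz 0.001 -0.066 F x,y,z -2.7 -0.1 -2.0 w 0.0299
```

>>> {"op": "servo_tool", "data": {"targets": [[[10,2,0,2,0],[10,1.5,0,1,0],[10,0,0,0,0]]]}}

```text
time: 13.05
tcp_pos: [0.5804, -0.1359, 0.0039]
tcp_rot: [-0.017, 0.586, 0.809, -0.027]
wrist_force: [0.2, -4.2, 0.8]
width: 0.0292
```

```bash
python3 rel.py
```

```text
t 13.05 grasp in bay mm: x -2.0 y 1.3 z 50.8 head 108.18 toolz -0.003 -0.064 F x,y,z -4.0 -1.1 0.8 w 0.0292
```

>>> {"op": "servo_tool", "data": {"targets": [[[10,2,-0.5,1,0],[10,0,0,0,0]]]}}

```text
time: 13.22
tcp_pos: [0.5801, -0.135, 0.0041]
tcp_rot: [-0.016, 0.587, 0.809, -0.027]
wrist_force: [0.9, -5.4, 1.4]
width: 0.0297
```

```bash
python3 rel.py;python3 cell.py w12
```

```text
t 13.22 grasp in bay mm: x -1.0 y 1.2 z 51.0 head 108.14 toolz -0.006 -0.062 F x,y,z -5.4 -0.8 1.4 w 0.0297
tilt deg (steel down +) 14.03 blue x -6.3 45.4 y -0.7 z0 -65.3
13.2667 [ 0.5801 -0.1352  0.0042] [ 0.9 -4.5  1.2]
```

>>> {"op": "servo_tool", "data": {"targets": [[[10,2,-0.5,-1,0],[10,2,0,0,0],[10,0,0,0,0]]]}}

```text
time: 13.52
tcp_pos: [0.5793, -0.1329, 0.005]
tcp_rot: [-0.014, 0.587, 0.809, -0.027]
wrist_force: [2.3, -5.7, -1.0]
width: 0.0298
```

```bash
python3 rel.py
```

```text
t 13.52 grasp in bay mm: x 1.4 y 1.1 z 52.0 head 108.08 toolz -0.009 -0.06 F x,y,z -6.2 0.4 -1.0 w 0.0298
```

>>> {"op": "servo_tool", "data": {"targets": [[[10,2,-0.5,0,0],[10,1,0,0,0],[10,0,0,0,0]]]}}

```text
time: 13.77
tcp_pos: [0.5791, -0.1322, 0.0051]
tcp_rot: [-0.012, 0.588, 0.809, -0.028]
wrist_force: [0.5, -5.3, -0.6]
width: 0.0298
```

```bash
python3 rel.py;python3 cell.py w13
```

```text
t 13.77 grasp in bay mm: x 2.3 y 1.0 z 52.0 head 108.02 toolz -0.013 -0.058 F x,y,z -5.2 -1.2 -0.6 w 0.0298
tilt deg (steel down +) 14.74 blue x -6.5 42.6 y -0.7 z0 -65.4
13.8167 [ 0.5791 -0.1323  0.005 ] [ 2.7 -6.6 -0. ]
```

>>> {"op": "servo_tool", "data": {"targets": [[[10,2,0,0,0],[10,1,0,0,0],[10,0,0,0,0]]]}}

```text
time: 14.07
tcp_pos: [0.5791, -0.1321, 0.0053]
tcp_rot: [-0.009, 0.588, 0.808, -0.029]
wrist_force: [1.8, -5.2, 0.3]
width: 0.0299
```

```bash
python3 rel.py; python3 - <<'E'
from h import *
w=shot("w14");s=arm.observe();print(s["wrist_force"]);c=arm.read_camera("side");np.savez("s14.npz",**c)
s=arm.observe();print(s["wrist_force"])
o=np.zeros((420,800,3),np.uint8);o[:420,:560]=cv2.resize(c["image"][265:400,310:490],(560,420),interpolation=cv2.INTER_CUBIC)
c=arm.read_camera("scene");o[:240,560:]=cv2.resize(c["image"][200:320,180:300],(240,240),interpolation=cv2.INTER_CUBIC);save(o,"c14.png")
E
```

```text
t 14.07 grasp in bay mm: x 2.7 y 1.0 z 52.2 head 107.94 toolz -0.019 -0.058 F x,y,z -5.5 0.1 0.3 w 0.0299
[ 1.34186313 -7.26808666 -0.47142775]
[ 1.53409863 -6.07244867  0.54912688]
```

View pics/c14.png

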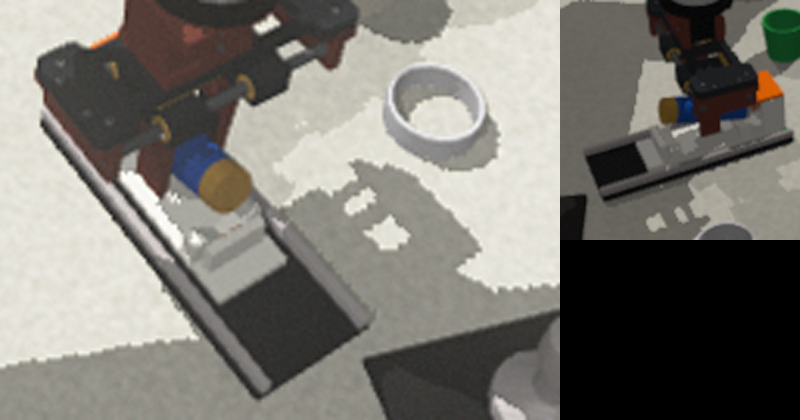

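>>> {"op": "servo_tool", "data": {"targets": [[[10,4,-0.5,0,0],[10,4,0,0,0]]]}}

```text
time: 14.38
tcp_pos: [0.5782, -0.1295, 0.0064]
tcp_rot: [-0.005, 0.589, 0.807, -0.03]
wrist_force: [4.1, -17.7, 1.7]
width: 0.0296
```

```bash
python3 rel.py;python3 cell.py w15
```

```text
t 14.38 grasp in bay mm: x 5.9 y 0.9 z 53.3 head 107.8 toolz -0.028 -0.055 F x,y,z -18.1 -1.7 1.7 w 0.0296
tilt deg (steel down +) 15.57 blue x -6.3 39.7 y -0.7 z0 -65.4
14.4333 [ 0.5783 -0.1293  0.0066] [  3.6 -13.4   0.8]
```

>>> {"op": "servo_tool", "data": {"targets": [[[10,-1,-0.5,2,0],[10,0.5,0,2,0]]]}}

```text
time: 14.6
tcp_pos: [0.5794, -0.1328, 0.0047]
tcp_rot: [-0.001, 0.59, 0.807, -0.031]
wrist_force: [0.1, -6.4, 3.2]
width: 0.0296
```

```bash
python3 rel.py;python3 cell.py w16
```

```text
t 14.6 grasp in bay mm: x 2.7 y 0.8 z 51.6 head 107.73 toolz -0.034 -0.052 F x,y,z -6.1 -1.9 3.2 w 0.0296
tilt deg (steel down +) 13.31 blue x -6.3 41.8 y -0.7 z0 -65.2
14.65 [ 0.5793 -0.1326  0.0044] [ 1.4 -6.3  2.4]
```

>>> {"op": "servo_tool", "data": {"targets": [[[10,2,-0.5,3,0],[10,1.5,0,3,0]]]}}

```text
time: 14.82
tcp_pos: [0.5791, -0.132, 0.0004]
tcp_rot: [0.002, 0.59, 0.807, -0.031]
wrist_force: [-0.3, -6.3, 2.9]
width: 0.03
```

```bash
python3 rel.py;python3 cell.py w17
```

```text
t 14.82 grasp in bay mm: x 3.7 y 0.6 z 47.3 head 107.65 toolz -0.039 -0.049 F x,y,z -5.9 -2.3 2.9 w 0.03
tilt deg (steel down +) 8.37 blue x -6.9 40.2 y -0.7 z0 -64.9
14.8667 [ 5.789e-01 -1.318e-01 -2.000e-04] [ 2.8 -7.   1.9]
```

>>> {"op": "servo_tool", "data": {"targets": [[[10,1.5,0,3,0],[10,1.5,0,3,0]]]}}

```text
time: 15.03
tcp_pos: [0.5788, -0.1314, -0.0047]
tcp_rot: [0.004, 0.591, 0.806, -0.032]
wrist_force: [-0.0, -7.4, 1.7]
width: 0.0292
```

```bash
python3 rel.py;python3 cell.py w18
```

```text
t 15.03 grasp in bay mm: x 4.6 y 0.4 z 42.2 head 107.6 toolz -0.043 -0.048 F x,y,z -7.0 -2.4 1.7 w 0.0292
tilt deg (steel down +) 2.38 blue x -7.7 38.2 y -0.7 z0 -64.7
15.0833 [ 0.5785 -0.1313 -0.0054] [ 0.8 -6.1  0.7]
```

>>> {"op": "servo_tool", "data": {"targets": [[[10,0.5,0,3,0],[10,0.5,0,2,0]]]}}

```text
time: 15.25
tcp_pos: [0.5785, -0.1321, -0.0096]
tcp_rot: [0.005, 0.591, 0.806, -0.032]
wrist_force: [0.3, -6.2, 1.0]
width: 0.0295
```

```bash
python3 rel.py;python3 cell.py w19
```

```text
t 15.25 grasp in bay mm: x 4.1 y -0.0 z 37.3 head 107.56 toolz -0.045 -0.048 F x,y,z -6.0 -1.6 1.0 w 0.0295
tilt deg (steel down +) -3.4 blue x -8.2 38.3 y -0.7 z0 -64.8
15.3 [ 0.5785 -0.1321 -0.0098] [ 1.8 -6.1  0.2]
```

>>> {"op": "servo_tool", "data": {"targets": [[[10,-0.5,0,1.5,0],[10,-1,0,0,0],[10,-1,0,0,0]]]}}

```text
time: 15.55
tcp_pos: [0.5791, -0.1325, -0.011]
tcp_rot: [0.003, 0.591, 0.806, -0.031]
wrist_force: [-1.7, 1.1, 3.9]
width: 0.0296
```

```bash
python3 rel.py;python3 cell.py w20
```

```text
t 15.55 grasp in bay mm: x 3.4 y 0.3 z 35.9 head 107.59 toolz -0.041 -0.047 F x,y,z 1.6 -1.3 3.9 w 0.0296
tilt deg (steel down +) -2.29 blue x -7.8 37.6 y -0.6 z0 -64.8
15.6 [ 0.5791 -0.1325 -0.011 ] [-1.8  1.4  2.7]
```

>>> {"op": "servo_tool", "data": {"targets": [[[40,0,0,0,0],[45,0,0,0,0],[50,0,0,0,0],[50,0,0,0,0],[50,0,0,0,0],[50,0,0,0,0]]]}}

```text
time: 16.1
tcp_pos: [0.5781, -0.1315, -0.0115]
tcp_rot: [0.002, 0.59, 0.806, -0.031]
wrist_force: [-0.1, -0.9, 2.4]
width: 0.0439
```

```bash
python3 rel.py;python3 cell.py w21
```

```text
t 16.1 grasp in bay mm: x 4.5 y -0.2 z 35.5 head 107.63 toolz -0.039 -0.049 F x,y,z -0.8 -0.4 2.4 w 0.0439
tilt deg (steel down +) -2.25 blue x -7.5 36.5 y -0.3 z0 -65.3
16.15 [ 0.5782 -0.1316 -0.0114] [-1.4 -1.1  1.1]
```

>>> {"op": "servo_tool", "data": {"targets": [[[50,0,0,-8,0],[50,0,-0.5,-12,0],[50,0,-1,-20,0],[50,-2,-1,-30,0],[50,-2,-1,-30,0],[50,-30,0,-20,0],[50,-30,0,-10,0],[50,0,0,0,0]]]}}

```text
time: 16.82
tcp_pos: [0.5986, -0.1853, 0.1305]
tcp_rot: [0.001, 0.589, 0.808, -0.031]
wrist_force: [0.9, -0.5, 1.1]
width: 0.044
```

```bash
python3 - <<'E'
from rel import *
w=shot("w22");c=arm.read_camera("side");np.savez("s22.npz",**c);c2=arm.read_camera("scene")
o=np.zeros((600,800,3),np.uint8);o[:400,:400]=cv2.resize(c["image"][265:400,310:445],(400,400),interpolation=cv2.INTER_CUBIC)
o[:400,400:]=cv2.resize(c2["image"][220:310,190:280],(400,400),interpolation=cv2.INTER_CUBIC)
o[400:,:300]=cv2.resize(w["image"],(300,200));save(o,"c22.png")
for nm,C in(("side",c),("scene",c2)):
    p=cloud(C);h=cv2.cvtColor(C["image"],cv2.COLOR_RGB2HSV);b=(cv2.inRange(h,(100,110,30),(130,255,255))>0)
    q=p[b&(p[...,1]<0)&(p[...,2]<.08)&(C["z_map"]>0)];d=(q[:,:2]-M);X=np.c_[d@u,d@n,q[:,2]]*1e3
    t=X[abs(X[:,1]-np.median(X[:,1]))<40]
    bins=[(a,np.percentile(t[abs(t[:,0]-a)<6][:,2],95).round(1),np.median(t[abs(t[:,0]-a)<6][:,1]).round(1)) for a in(-35,-20,0,20,35) if (abs(t[:,0]-a)<6).sum()>5]
    print(nm,len(t),"x",t[:,0].min().round(1),t[:,0].max().round(1),bins)
h=cv2.cvtColor(w["image"],cv2.COLOR_RGB2HSV);m=cv2.inRange(h,(105,120,30),(130,255,255));k,l,st,_=cv2.connectedComponentsWithStats(m);i=1+np.argmax(st[1:,4])
v,x=np.where(l==i);P=wcast(w,np.c_[x,v],.045)[:,:2];(ce,s,a)=cv2.minAreaRect((P*1000).astype(np.float32));d=np.array(ce)/1e3-M
print("wrist rect",s,a,"centre in bay",d@u*1e3,d@n*1e3)
E
python3 cell.py w23
```

```text
t 16.82 grasp in bay mm: x -53.0 y 2.4 z 177.4 head 107.9 toolz -0.038 -0.048 F x,y,z -0.7 0.7 1.1 w 0.044
side 605 x -37.4 44.7 [(-35, np.float64(52.7), np.float64(-4.6)), (-20, np.float64(52.6), np.float64(-5.9)), (0, np.float64(53.3), np.float64(-5.2)), (20, np.float64(52.8), np.float64(-4.7)), (35, np.float64(52.2), np.float64(-4.1))]
scene 441 x -34.5 47.0 [(-35, np.float64(51.3), np.float64(11.4)), (-20, np.float64(51.1), np.float64(10.4)), (0, np.float64(50.6), np.float64(11.6)), (20, np.float64(50.9), np.float64(11.1)), (35, np.float64(50.6), np.float64(13.3))]
wrist rect (27.9847354888916, 84.34049224853516) 17.403339385986328 centre in bay 4.193837909945232 0.25006124814565367
tilt deg (steel down +) -1.71 blue x 16.5 98.2 y 3.6 z0 72.5
17.0167 [ 0.5962 -0.1805  0.1254] [-0.4  0.4  0.4]
```

View pics/c22.png

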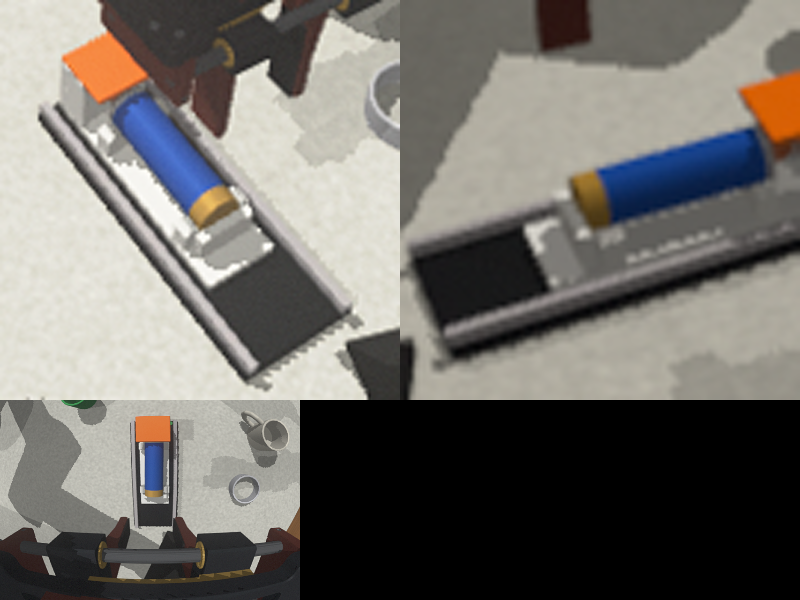

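```bash
python3 -c "
from rig import arm
print(arm.sign_off(),arm.observe()['time'])"
```

```text
the job is handed in; nothing more can be done
the job is handed in; nothing more can be done
```

The cell is loaded in the dock, released, with the gripper clear, and I handed the job in at about 17 s of robot time; no verdict was reported.

**What I did:**
- I gripped the cell across its middle, then tilted it about 14° by pressing its brass end on the rest's front saddle.
- I slid the flat end under the hood and onto the spring, pushing until I felt its hard stop. I then backed off and lowered the brass end inside the end wall at about 6–7 N before opening the fingers.

**Last checks:**
- **Level:** the cell's top is at 50.6–53.3 mm all along its length in both fixed cameras; 52 mm is fully home.
- **Centred and in line:** the wrist camera puts it 0.3 mm off the bay's centre line and in line within about 1°.
- **Held by the spring:** before release the axial push on the gripper dropped away, so the wall and spring were holding the cell.
- **Other things on the counter:** I saw nothing moved in the views I looked at, but I did not measure it.

**What failed or disagreed:**
- **First grasps:** the fingertips sit about 28 mm short of the reported TCP, so the first lift came up empty. The wrist depth map showed the offset, and I corrected for it.
- **Peak force:** finding the spring's stop briefly pushed the wrist force to about 18 N, close to the 20 N guideline but under the 35 N limit.
- **Tool lean:** the tool drifted a few degrees off vertical during the moves, which I allowed for.
- **Sideways readings:** the two fixed cameras put the cell a few millimetres to about 1 cm off centre, in opposite directions. Each sees mainly one flank of it, so I relied on the wrist camera.

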